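Sweep spilled nuts into the empty bin

TASK

Three big steel nuts have been spilled on the low sorting board. Sweep all three along the board and off the end into the empty bin that stands there, pushing them with your fingertips and never picking them up. Leave the jar on the board, the filled organiser box at the other end and the other things on the bench as they are.

Things in the scene. Friction and masses are not known exactly. Their poses are not given: they have to be found in the camera images.
- board: fixed low plywood sorting board on four feet, 250 mm along its own x and 260 mm along its own y; its top is 90 mm above the bench; metal rims standing 18 mm above the top (10 mm thick, inner faces at x = -115 and +115 mm) run along both long edges, the two ends at y = -130 and +130 mm are open with no rim; origin under its centre at bench height. The empty bin stands at one of the open ends, the organiser at the other
- bin: fixed black open plastic bin, empty and undivided, 230 mm along its x, 130 mm along its y, 72 mm tall, walls and floor 4-5 mm; origin at the centre of its underside, axes parallel to the board's; its centre is 185 mm from the board's centre along the board's +y or -y, so its rim tucks 10 mm beneath the board's open end, 6 mm under the board's underside; a nut pushed off that end drops in
- organiser: fixed black plastic box of the same outline and height as the bin but divided into eight compartments with steel bolts in them, at the opposite open end of the board; origin at the centre of its underside
- nut1: steel hex nut lying flat, 30 mm across its flats (35 mm across corners), 16 mm tall, 17 mm bore, about 65 g; origin at the centre of its underside; starts loose on the board (origin height 90 mm) and slides freely when pushed
- nut2: steel hex nut lying flat, 30 mm across its flats (35 mm across corners), 16 mm tall, 17 mm bore, about 65 g; origin at the centre of its underside; starts loose on the board (origin height 90 mm) and slides freely when pushed
- nut3: steel hex nut lying flat, 30 mm across its flats (35 mm across corners), 16 mm tall, 17 mm bore, about 65 g; origin at the centre of its underside; starts loose on the board (origin height 90 mm) and slides freely when pushed
- jar: small amber glass jar with a dark metal lid, 44 mm in diameter, 45 mm tall, about 180 g, standing loose on the board near its +x rim; origin at the centre of its underside; must be left where it stands
- tape: roll of tape lying on the bench, 100 mm in diameter, 45 mm tall; origin at the centre of its underside; leave alone
- spray: pale metal can with a white cap standing on the bench, 60 mm in diameter, 170 mm tall; origin at the centre of its underside; leave alone
- screwdriver: screwdriver lying on the bench; leave alone

How it is judged:
At the end, for the whole second after the job is handed in: All three nuts lie at rest inside the empty bin (origins inside its walls and below 66 mm above its underside, slower than 20 mm/s), and the jar stands upright on the board within 15 mm of where it was (x of nut1 in the frame of bin between -0.112 and 0.112 m and y of nut1 in the frame of bin between -0.063 and 0.063 m and z of each of nut1, nut2, nut3 in the frame of bin below 0.066 m and linear speed of each of nut1, nut2, nut3 below 0.02 m/s and x of nut2 in the frame of bin between -0.112 and 0.112 m and y of nut2 in the frame of bin between -0.063 and 0.063 m and x of nut3 in the frame of bin between -0.112 and 0.112 m and y of nut3 in the frame of bin between -0.063 and 0.063 m and angle between jar's own z axis and vertical below 0.1 rad and distance of jar from where it was at the start of the episode below 0.015 m); the robot touches nothing.
It fails at once if a nut is lifted more than 20 mm above the board's top (height (world z) of any of nut1, nut2, nut3 above 0.11 m).
It fails at once if the jar is pushed more than 15 mm or tipped (distance of jar from where it was at the start of the episode above 0.015 m or angle between jar's own z axis and vertical above 0.3 rad).
It fails at once if the tape, can or screwdriver is moved more than 20 mm (distance of any of tape, spray, screwdriver from where it was at the start of the episode above 0.02 m).
It fails at once if a nut drops into the organiser ((horizontal distance between nut1 and organiser below 0.125 m and y of nut1 in the frame of organiser between -0.062 and 0.062 m and height (world z) of nut1 below 0.082 m) or (horizontal distance between nut2 and organiser below 0.125 m and y of nut2 in the frame of organiser between -0.062 and 0.062 m and height (world z) of nut2 below 0.082 m) or (horizontal distance between nut3 and organiser below 0.125 m and y of nut3 in the frame of organiser between -0.062 and 0.062 m and height (world z) of nut3 below 0.082 m)).
It also fails if it takes over 48 s, if anything falls off the work surface, if the arm or the gripper's body presses on something with over 40 N, if the wrist force passes 120 N, or if a joint passes its speed limit or range.

ROBOT

A 7-joint arm with a two-finger parallel gripper is mounted at the origin on the work surface. World frame = base frame: x ahead of the robot, y to its left, z up, the work surface at z = 0. Lengths are in m, angles in rad, forces in N, time in s.
With the tool pointing down it reaches from about 0.425 to 0.925 m from the base axis. Payload 6.8 kg.
Tool frame: the origin (TCP) lies on the mounting face of the last link; the fingertips stand 173 mm ahead of it and the grasp point (between the pads) lies 155 mm ahead of it; z points along the fingers, y is the line along which they close (so a half turn about z gives the same grasp; the last joint's range is limited). The gripper opens to 85 mm and grips with 20 to 120 N. Pads are 22 mm wide; open, the fingers measure 114 mm over their backs; the gripper's body (76 mm by 85 mm) begins 54 mm behind the grasp point. The pads swing forward as they close: fully open they stand 13 mm farther back than shut.
Start: joints at [-1.437, 0.477, 0.022, 1.555, -0.011, 1.109, -0.083], TCP at [0.162, 0.655, 0.405] pointing down, gripper open.
Joint ranges: [-2.96, 2.96], [-0.34, 2.1], [-1.41, 1.46], [0.24, 2.44], [-1.37, 4.51], [0.17, 1.92], [-2.96, 2.96]. Speed limits (rad/s): [2.39, 2.39, 3.14, 3.14, 3.14, 3.14, 3.14].

INTERFACE

Orientations are given as a rotation vector (axis times angle).
In Python, from bench import r gives the robot as it stands.
- The arm moves only by the tool arm_command, never from a script. Its argument "plan" is a list of rows, each an object of numbers: "claw": the closure, from 0 (fully open) to 1 (shut); "tx", "ty", "tz": the shift along the tool's x, y, z in m; "ax", "ay", "az": the turn, a rotation vector about the tool's x, y, z in degrees. A call has exactly 10 rows; each row shifts and turns the commanded pose from where the row before left it, along the tool's axes as they then stand; what a row does not reach is not made up. A row lasts 1/12 s, in which the tool goes at most 41.7 mm and 7.16 degrees, less where a joint would pass 70% of its speed; a pose out of reach is approached as far as the arm can. A call is refused whole if a number of a shift passes 0.0417 or a number of a turn 7.16, either way. A call with a gripper value outside its range is refused whole. The fingers move at their own pace and stop on an object; "squeeze" is the grip in N (left out, the last holds). Time passes only in rows, so rows that do not move let the fingers close, or fill a call up. It gives the time, the measured TCP pose, the force, the opening and the grip force at its end, in the units of the state.
- r.get_obs(): the state, without advancing time (a new reading comes with each control period).
- r.grab_frame(name): name is "scene" or "top" or "wrist"; returns the picture (480x640x3 uint8, red, green, blue); there is no depth.
- r.camera_model(name): a dict with "fx", "fy", "cx", "cy" (pixels), "position" and "orientation" of the camera in the world; the wrist camera has in their place "tool_from_camera" (4x4, takes a point from camera to tool coordinates, whose origin is the TCP and whose axes are the flange's). Camera axes: x right, y up, looking along -z (the intrinsics and any distortion apply to the point x, -y, -z); pixel columns grow to the right and rows downward; lengths in m; the calibration is good to about 2 mm. A picture is of the moment at which its call begins: read the wrist's pose just before it. camera_model takes no time and is no camera call.
- r.hand_in(): hands the job in; it is judged then, once.
Trained networks look in the newest picture that a camera, given by its name, has taken for a name from the list of things; names that differ only in an ending like _2 or _b are one class to them, and where a whole thing is asked for, a point or a joint stands for the part that bears it (a point fixed in the world has none). Each returns a list of dicts, best first, with "confidence" (0 to 1); they miss things now and then, are a little off and sometimes report something else, mostly with a low value. They report only what shows in the picture. A call takes as long as a camera call.
- r.boxes_of(target, camera): "location" ([x, y, z] in m, in the coordinates of the camera as it stood for that picture, good to about 4 mm: the middle of the surface that is visible of it).
- r.tip_of(target, camera): "location" ([x, y, z] in m, in the coordinates of the camera as it stood for that picture, good to about 4 mm: a listed point, or the origin of a listed thing).
The state is a dict: "clock": time; "joints": joint angles; "qvel": joint speeds; "tau": joint torques, N m; "tcp_pos": TCP position; "orientation": TCP orientation; "contact_force": force on the tool from outside, world axes, zero at the start; "moment": the same for the moment, N m; "grip_width": finger opening in m; "gripper_force": force on a finger pad.
Only numpy, scipy, OpenCV 4.12 (cv2) and the standard library are available. Lean on these libraries where they do the work, as an engineer would, in place of code of your own. Each camera call takes 0.05 s, during which the arm holds its last target. There are 200 camera calls.

## Working session

There is one attempt and no reset: what is moved stays moved. The work goes in short steps, Python scripts to look and compute and a tool call to move; the robot and the scene stay as the last step left them, time stands still between calls to the robot, and variables do not carry over. Pictures are saved under pics/ and viewed, at most 13 in all, crops included, and the job is handed in when it is done.

Besides the shell and the picture viewer there is one more tool, called after "Call:" by a JSON object that holds its "op" and its "data". arm_command: Moves the arm, as the interface text tells. Its arguments: {"type":"object","properties":{"plan":{"type":"array","items":{"type":"object","properties":{"claw":{"type":"number"},"tx":{"type":"number"},"ty":{"type":"number"},"tz":{"type":"number"},"ax":{"type":"number"},"ay":{"type":"number"},"az":{"type":"number"}}}},"squeeze":{"type":"number"}},"required":["plan"]}

```bash
mkdir -p pics; cat > h.py <<'E'
import numpy as np, cv2
from scipy.spatial.transform import Rotation as R
from bench import r
def cam(name):
    c=r.camera_model(name)
    if 'tool_from_camera' in c:
        o=r.get_obs();T=np.eye(4);T[:3,:3]=R.from_rotvec(o['orientation']).as_matrix();T[:3,3]=o['tcp_pos']
        return T@np.array(c['tool_from_camera'])
    T=np.eye(4);q=np.array(c['orientation'])
    T[:3,:3]=q if q.shape==(3,3) else (R.from_rotvec(q) if q.size==3 else R.from_quat(q)).as_matrix()
    T[:3,3]=c['position'];return T
def find(name,cn,f='tip_of'):
    T=cam(cn);return [(round(d['confidence'],2),np.round((T@np.r_[d['location'],1])[:3],4)) for d in getattr(r,f)(name,cn)]
def snap(cn,fn):
    im=r.grab_frame(cn);cv2.imwrite('pics/'+fn,im[...,::-1]);return im
E
python3 - <<'E'
from h import *
print(r.get_obs()); print(r.camera_model('top'))
for c in ['top','scene']:
    snap(c,c+'1.png')
    for n in ['board','bin','organiser','nut1','jar','tape','spray','screwdriver']: print(c,n,*find(n,c))
E
```

```text
{'clock': 0.0, 'joints': array([-1.43712837,  0.4778032 ,  0.02230975,  1.55644927, -0.01149783,
        1.1092977 , -0.08312078]), 'qvel': array([-0.00129433,  0.00220716, -0.00122088, -0.00091199, -0.00129981,
       -0.00025126,  0.00037244]), 'tau': array([ 1.40941615e-03, -5.96470821e+01,  1.60854835e+00, -2.81193709e+01,
        1.24907697e-02,  9.51857219e-03,  3.09820777e-06]), 'tcp_pos': array([0.16151821, 0.65510689, 0.40372369]), 'orientation': array([-3.78787820e-01, -3.11857485e+00,  2.87018950e-03]), 'contact_force': array([ 0.14341459, -0.05556094,  0.33335596]), 'moment': array([-0.03185861,  0.02131606,  0.01657708]), 'gripper_force': 0.0, 'grip_width': 0.08535525447693555}
{'fx': 493.16163671852394, 'fy': 493.16163671852394, 'cx': 314.05028296050716, 'cy': 235.64522133961444, 'position': array([ 0.34160315, -0.02927324,  1.34918458]), 'orientation': array([ 0.10125872, -0.08468786, -1.54509429])}
top board (0.65, array([0.5375, 0.016 , 0.001 ]))
top bin (0.91, array([0.57  , 0.1983, 0.0039])) (0.54, array([0.502 , 0.0071, 0.091 ]))
top organiser (0.78, array([ 0.503
[... 312 characters left out ...]
ewdriver (0.64, array([ 0.5581, -0.5187, -0.0052]))
scene board (0.72, array([0.5369, 0.0191, 0.001 ])) (0.68, array([0.5015, 0.0147, 0.0873]))
scene bin (0.94, array([ 0.5633,  0.196 , -0.0037]))
scene organiser (0.8, array([ 0.5009, -0.1649, -0.0025]))
scene nut1 (0.69, array([0.4991, 0.0086, 0.0885])) (0.52, array([0.5245, 0.0778, 0.0871])) (0.49, array([ 0.4579, -0.0349,  0.0873])) (0.31, array([0.6254, 0.0244, 0.09  ])) (0.23, array([ 0.5024, -0.1647, -0.0023]))
scene jar (0.64, array([0.6216, 0.0236, 0.0895]))
scene tape (0.76, array([ 3.671e-01, -4.520e-01, -2.000e-04]))
scene spray (0.94, array([ 0.467 ,  0.4638, -0.0017]))
scene screwdriver (0.88, array([ 0.5535, -0.5151,  0.003 ]))
```

View pics/top1.png

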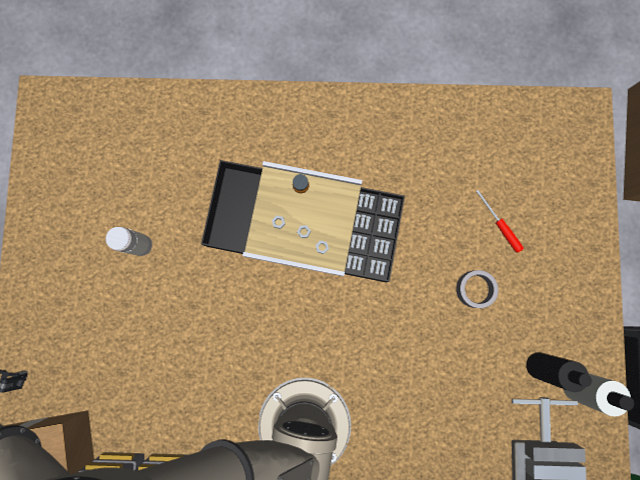

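View pics/scene1.png

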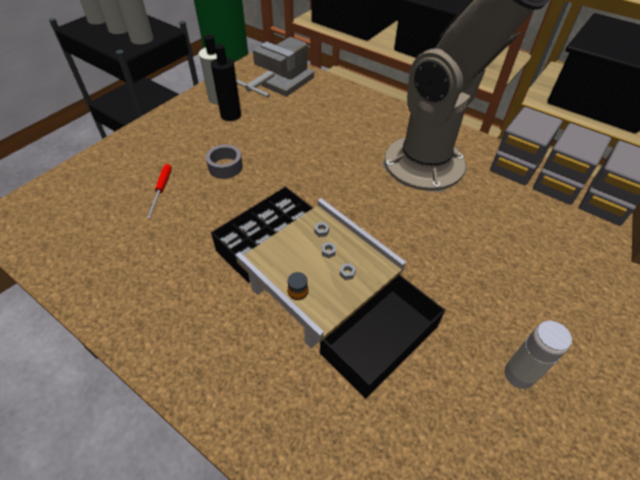

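The bin is at the left of the top view (px 230,205) and the organiser at the right (375,235). The nuts are at (278,222), (304,231) and (322,247), and the jar is at (300,182). The network positions match this. My plan is to push the nuts one at a time, cradled between nearly closed fingers, starting with the one nearest the bin.

```bash
cat >> h.py <<'E'
O=np.array([.5020,-.1663]);Bn=np.array([.5670,.1972]);
u=(Bn-O)/np.linalg.norm(Bn-O); v=np.array([u[1],-u[0]]); C0=(O+Bn)/2
def b2w(x,y): return C0+x*v+y*u
def w2b(p): d=np.array(p[:2])-C0; return np.round([d@v,d@u],4)
def rel(x,y,z):
    "remaining move in tool axes to board (x,y), TCP height z, tool y along board x"
    o=r.get_obs();M=R.from_rotvec(o['orientation']).as_matrix()
    d=np.r_[b2w(x,y),z]-o['tcp_pos']
    best=None
    for s in (1,-1):
        Y=np.r_[s*v,0];Z=np.r_[0,0,-1];D=np.c_[np.cross(Y,Z),Y,Z]
        a=R.from_matrix(M.T@D).as_rotvec(degrees=True)
        if best is None or np.linalg.norm(a)<np.linalg.norm(best[0]): best=(a,D)
    print('shift now-axes',np.round(M.T@d,4),'target-axes',np.round(best[1].T@d,4),'turn',np.round(best[0],2))
    print('tool axes',np.round(M[:,0],3),np.round(M[:,1],3),'board pos',w2b(o['tcp_pos']),'z',round(o['tcp_pos'][2],4),'F',np.round(o['contact_force'],1),'w',round(o['grip_width'],4),'t',round(o['clock'],2))
E
python3 - <<'E'
from h import *
print(C0,u)
for p in [(.527,.0793),(.501,.0099),(.4606,-.0356),(.6224,.0235),(.537,.0175)]: print(w2b(p))
rel(-.019,.026,.40)
E
```

```text
[0.5345  0.01545] [0.17602495 0.9843857 ]
[-0.0186  0.0615]
[-0.032  -0.0114]
[-0.0638 -0.0633]
[0.0851 0.0234]
[0.0021 0.0025]
shift now-axes [-0.4946 -0.5073  0.0047] target-axes [-0.5383  0.4607  0.0048] turn [ 0.   -0.   86.28]
tool axes [-0.971  0.24   0.   ] [0.24  0.971 0.   ] board pos [-0.4797  0.5643] z 0.4048 F [-1.5  0.2  0.7] w 0.0852 t 0.9
```

Call:
{"op": "arm_command", "data": {"plan": [{"claw":0.75,"tx":-0.0247,"ty":-0.0254},{"claw":0.75,"tx":-0.0247,"ty":-0.0254},{"claw":0.75,"tx":-0.0247,"ty":-0.0254},{"claw":0.75,"tx":-0.0247,"ty":-0.0254},{"claw":0.75,"tx":-0.0247,"ty":-0.0254},{"claw":0.75,"tx":-0.0247,"ty":-0.0254},{"claw":0.75,"tx":-0.0247,"ty":-0.0254},{"claw":0.75,"tx":-0.0247,"ty":-0.0254},{"claw":0.75,"tx":-0.0247,"ty":-0.0254},{"claw":0.75,"tx":-0.0247,"ty":-0.0254}]}}

```text
invalid input at $.plan[0]: expected keys claw, tx, ty, tz, ax, ay, az
```

Call:
{"op": "arm_command", "data": {"plan": [{"claw":0.75,"tx":-0.0247,"ty":-0.0254},{"claw":0.75,"tx":-0.0247,"ty":-0.0254},{"claw":0.75,"tx":-0.0247,"ty":-0.0254},{"claw":0.75,"tx":-0.0247,"ty":-0.0254},{"claw":0.75,"tx":-0.0247,"ty":-0.0254},{"claw":0.75,"tx":-0.0247,"ty":-0.0254},{"claw":0.75,"tx":-0.0247,"ty":-0.0254},{"claw":0.75,"tx":-0.0247,"ty":-0.0254},{"claw":0.75,"tx":-0.0247,"ty":-0.0254},{"claw":0.75,"tx":-0.0247,"ty":-0.0254}]}}

```text
invalid input at $.plan[0]: expected keys claw, tx, ty, tz, ax, ay, az
```

Call:
{"op": "arm_command", "data": {"plan": [{"az":7.1},{"az":7.1},{"az":7.1},{"az":7.1},{"az":7.1},{"az":7.1},{"az":7.1},{"az":7.1},{"az":7.1},{"az":7.1}]}}

```text
invalid input at $.plan[0]: expected keys claw, tx, ty, tz, ax, ay, az
```

```bash
python3 - <<'E'
from h import *
rel(-.019,.026,.40)
snap('wrist','w1.png')
for n in ['nut1','jar','board','bin']: print(n,*[(c,p,w2b(p)) for c,p in find(n,'wrist')])
E
```

```text
shift now-axes [-0.4946 -0.5073  0.0047] target-axes [-0.5383  0.4607  0.0048] turn [ 0.   -0.   86.28]
tool axes [-0.971  0.24   0.   ] [0.24  0.971 0.   ] board pos [-0.4797  0.5643] z 0.4048 F [-1.5  0.2  0.7] w 0.0852 t 0.9
nut1
jar
board
bin
```

View pics/w1.png

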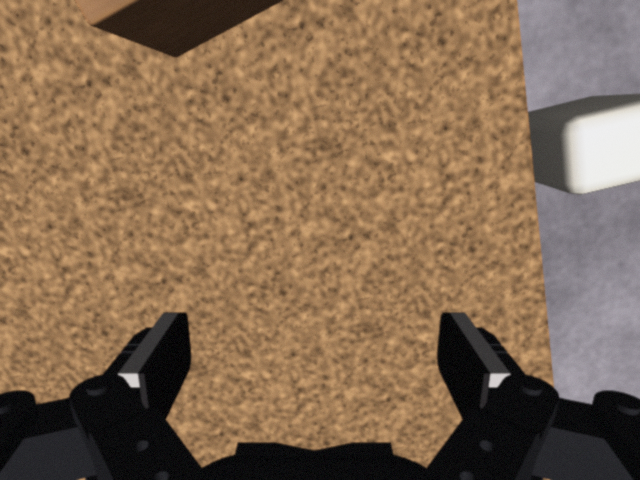

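The moves were refused because every row needs all seven keys. The picture shows only the bench beneath the start pose.

Call:
{"op": "arm_command", "data": {"plan": [{"claw":0.75,"tx":-0.0247,"ty":-0.0254,"tz":0,"ax":0,"ay":0,"az":0},{"claw":0.75,"tx":-0.0247,"ty":-0.0254,"tz":0,"ax":0,"ay":0,"az":0},{"claw":0.75,"tx":-0.0247,"ty":-0.0254,"tz":0,"ax":0,"ay":0,"az":0},{"claw":0.75,"tx":-0.0247,"ty":-0.0254,"tz":0,"ax":0,"ay":0,"az":0},{"claw":0.75,"tx":-0.0247,"ty":-0.0254,"tz":0,"ax":0,"ay":0,"az":0},{"claw":0.75,"tx":-0.0247,"ty":-0.0254,"tz":0,"ax":0,"ay":0,"az":0},{"claw":0.75,"tx":-0.0247,"ty":-0.0254,"tz":0,"ax":0,"ay":0,"az":0},{"claw":0.75,"tx":-0.0247,"ty":-0.0254,"tz":0,"ax":0,"ay":0,"az":0},{"claw":0.75,"tx":-0.0247,"ty":-0.0254,"tz":0,"ax":0,"ay":0,"az":0},{"claw":0.75,"tx":-0.0247,"ty":-0.0254,"tz":0,"ax":0,"ay":0,"az":0}]}}

```text
clock: 1.98
tcp_pos: [0.3412, 0.348, 0.405]
orientation: [0.379, 3.118, 0.001]
contact_force: [0.5, 0.3, 0.5]
grip_width: 0.0217
gripper_force: 0.0
```

Call:
{"op": "arm_command", "data": {"plan": [{"claw":0.75,"tx":-0.0247,"ty":-0.0254,"tz":0,"ax":0,"ay":0,"az":0},{"claw":0.75,"tx":-0.0247,"ty":-0.0254,"tz":0,"ax":0,"ay":0,"az":0},{"claw":0.75,"tx":-0.0247,"ty":-0.0254,"tz":0,"ax":0,"ay":0,"az":0},{"claw":0.75,"tx":-0.0247,"ty":-0.0254,"tz":0,"ax":0,"ay":0,"az":0},{"claw":0.75,"tx":-0.0247,"ty":-0.0254,"tz":0,"ax":0,"ay":0,"az":0},{"claw":0.75,"tx":-0.0247,"ty":-0.0254,"tz":0,"ax":0,"ay":0,"az":0},{"claw":0.75,"tx":-0.0247,"ty":-0.0254,"tz":0,"ax":0,"ay":0,"az":0},{"claw":0.75,"tx":-0.0247,"ty":-0.0254,"tz":0,"ax":0,"ay":0,"az":0},{"claw":0.75,"tx":-0.0247,"ty":-0.0254,"tz":0,"ax":0,"ay":0,"az":0},{"claw":0.75,"tx":-0.0247,"ty":-0.0254,"tz":0,"ax":0,"ay":0,"az":0}]}}

```text
clock: 2.82
tcp_pos: [0.5202, 0.0422, 0.405]
orientation: [0.379, 3.118, 0.001]
contact_force: [0.6, -0.1, 0.3]
grip_width: 0.0217
gripper_force: 0.0
```

Call:
{"op": "arm_command", "data": {"plan": [{"claw":0.75,"tx":0,"ty":0,"tz":0,"ax":0,"ay":0,"az":7.1},{"claw":0.75,"tx":0,"ty":0,"tz":0,"ax":0,"ay":0,"az":7.1},{"claw":0.75,"tx":0,"ty":0,"tz":0,"ax":0,"ay":0,"az":7.1},{"claw":0.75,"tx":0,"ty":0,"tz":0,"ax":0,"ay":0,"az":7.1},{"claw":0.75,"tx":0,"ty":0,"tz":0,"ax":0,"ay":0,"az":7.1},{"claw":0.75,"tx":0,"ty":0,"tz":0,"ax":0,"ay":0,"az":7.1},{"claw":0.75,"tx":0,"ty":0,"tz":0,"ax":0,"ay":0,"az":7.1},{"claw":0.75,"tx":0,"ty":0,"tz":0,"ax":0,"ay":0,"az":7.1},{"claw":0.75,"tx":0,"ty":0,"tz":0,"ax":0,"ay":0,"az":7.1},{"claw":0.75,"tx":0,"ty":0,"tz":0,"ax":0,"ay":0,"az":7.1}]}}

```text
clock: 3.65
tcp_pos: [0.5196, 0.0439, 0.4049]
orientation: [2.126, 2.313, 0.001]
contact_force: [0.7, 0.2, -0.9]
grip_width: 0.0212
gripper_force: 0.0
```

```bash
python3 - <<'E'
from h import *
rel(-.019,.026,.35)
snap('wrist','w2.png')
for n in ['nut1','jar','board','bin']: print(n,*[(c,p,w2b(p)) for c,p in find(n,'wrist')])
E
```

```text
shift now-axes [0.0004 0.0008 0.0549] target-axes [0.0006 0.0007 0.0549] turn [ 0.02 -0.02 14.94]
tool axes [-0.084  0.996  0.   ] [0.996 0.084 0.   ] board pos [-0.0197  0.0254] z 0.4049 F [ 0.7  0.2 -0.9] w 0.0212 t 3.65
nut1 (0.98, array([0.5269, 0.079 , 0.0886]), array([-0.0187,  0.0612])) (0.85, array([0.4981, 0.0093, 0.0887]), array([-0.0347, -0.0125])) (0.64, array([ 0.4642, -0.0343,  0.0906]), array([-0.0604, -0.0613]))
jar (0.72, array([0.4963, 0.0115, 0.0908]), array([-0.0369, -0.0106])) (0.7, array([0.6207, 0.0244, 0.0854]), array([0.0833, 0.024 ])) (0.58, array([ 5.326e-01,  1.680e-02, -5.000e-04]), array([-0.0021,  0.001 ]))
board (0.71, array([ 0.5338,  0.0168, -0.0011]), array([-0.0009,  0.0012]))
bin (0.95, array([ 0.5681,  0.2014, -0.0008]), array([0.0003, 0.189 ]))
```

View pics/w2.png

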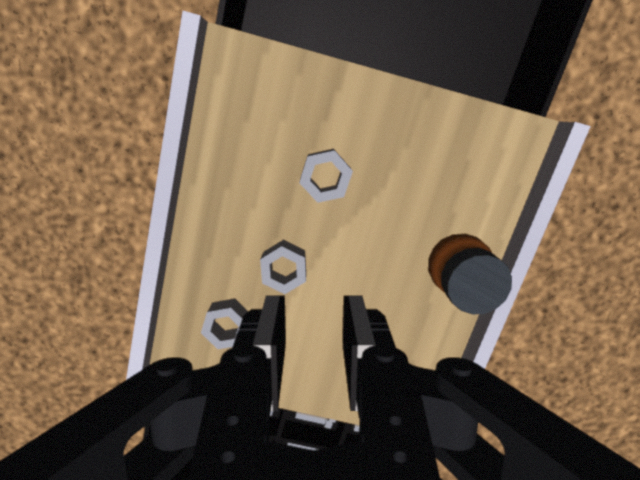

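The wrist view shows nuts at (325,175), (283,268) and (225,323), the jar at (475,272) and the bin at the top. The network agrees. Next I turn to line up with the board and go down behind the first nut.

Call:
{"op": "arm_command", "data": {"plan": [{"claw":0.75,"tx":0,"ty":0,"tz":0,"ax":0,"ay":0,"az":7.1},{"claw":0.75,"tx":0,"ty":0,"tz":0,"ax":0,"ay":0,"az":7.1},{"claw":0.75,"tx":0,"ty":0,"tz":0.02,"ax":0,"ay":0,"az":0.7},{"claw":0.75,"tx":0,"ty":0,"tz":0.02,"ax":0,"ay":0,"az":0},{"claw":0.75,"tx":0,"ty":0,"tz":0.02,"ax":0,"ay":0,"az":0},{"claw":0.75,"tx":0,"ty":0,"tz":0.02,"ax":0,"ay":0,"az":0},{"claw":0.75,"tx":0,"ty":0,"tz":0.02,"ax":0,"ay":0,"az":0},{"claw":0.75,"tx":0,"ty":0,"tz":0.02,"ax":0,"ay":0,"az":0},{"claw":0.75,"tx":0,"ty":0,"tz":0.004,"ax":0,"ay":0,"az":0},{"claw":0.75,"tx":0,"ty":0,"tz":0,"ax":0,"ay":0,"az":0}]}}

```text
clock: 4.73
tcp_pos: [0.5191, 0.0438, 0.2797]
orientation: [-2.4, -2.026, 0.004]
contact_force: [-0.1, 0.1, 0.5]
grip_width: 0.0215
gripper_force: 0.0
```

```bash
python3 - <<'E'
from h import *
rel(-.019,.026,.267)
a=snap('wrist','w3.png'); b=r.grab_frame('scene')[200:320,220:420]
cv2.imwrite('pics/s3.png',np.hstack([a[...,::-1],np.zeros((480,10,3),np.uint8)])[:, :640]); cv2.imwrite('pics/s3.png',cv2.resize(b[...,::-1],(800,480)))
E
```

```text
shift now-axes [0.0008 0.0011 0.0127] target-axes [0.0008 0.0011 0.0127] turn [-0.15  0.07  0.47]
tool axes [ 0.168  0.986 -0.001] [ 0.986 -0.168 -0.003] board pos [-0.0201  0.0252] z 0.2797 F [-0.1  0.1  0.5] w 0.0215 t 4.73
```

View pics/w3.png

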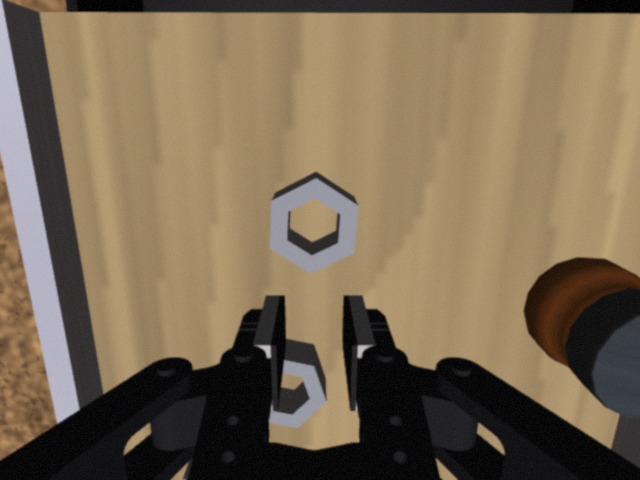

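View pics/s3.png

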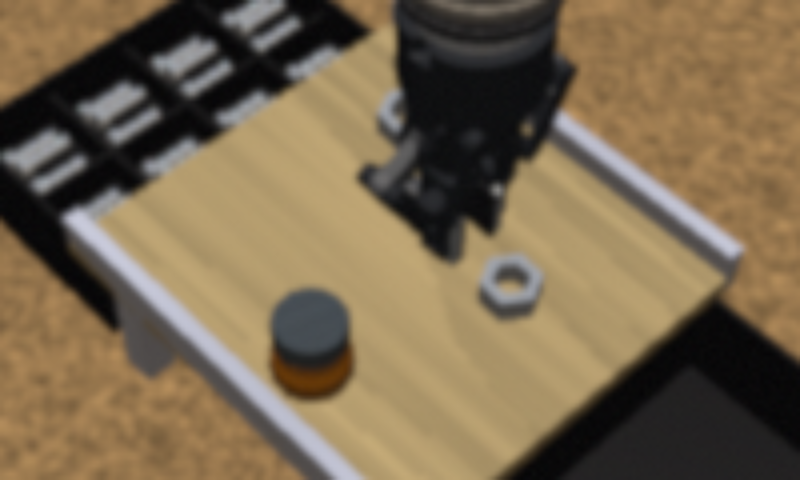

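The first nut (315,222) is straight ahead of the finger gap and the jar is well clear. I go down 13 mm and push.

Call:
{"op": "arm_command", "data": {"plan": [{"claw":0.75,"tx":0,"ty":0,"tz":0.006,"ax":0,"ay":0,"az":0.4},{"claw":0.75,"tx":0,"ty":0,"tz":0.006,"ax":0,"ay":0,"az":0},{"claw":0.75,"tx":0,"ty":0,"tz":0,"ax":0,"ay":0,"az":0},{"claw":0.75,"tx":0.004,"ty":0,"tz":0,"ax":0,"ay":0,"az":0},{"claw":0.75,"tx":0.005,"ty":0,"tz":0,"ax":0,"ay":0,"az":0},{"claw":0.75,"tx":0.005,"ty":0,"tz":0,"ax":0,"ay":0,"az":0},{"claw":0.75,"tx":0.006,"ty":0,"tz":0,"ax":0,"ay":0,"az":0},{"claw":0.75,"tx":0.006,"ty":0,"tz":0,"ax":0,"ay":0,"az":0},{"claw":0.75,"tx":0.006,"ty":0,"tz":0,"ax":0,"ay":0,"az":0},{"claw":0.75,"tx":0.006,"ty":0,"tz":0,"ax":0,"ay":0,"az":0}]}}

```text
clock: 5.67
tcp_pos: [0.5264, 0.082, 0.2687]
orientation: [2.409, 2.016, 0.0]
contact_force: [0.6, -0.1, 0.2]
grip_width: 0.0215
gripper_force: 0.4
```

```bash
python3 - <<'E'
from h import *
rel(-.019,.15,.267)
snap('wrist','w4.png')
for n in ['nut1','jar']: print(n,*[(c,p,w2b(p)) for c,p in find(n,'wrist')])
E
```

```text
shift now-axes [0.0859 0.0007 0.0017] target-axes [0.0859 0.0007 0.0017] turn [ 0.01 -0.    0.  ]
tool axes [0.176 0.984 0.   ] [ 0.984 -0.176  0.   ] board pos [-0.0197  0.0641] z 0.2687 F [ 0.6 -0.1  0.2] w 0.0215 t 5.67
nut1 (0.92, array([0.5298, 0.1061, 0.0908]), array([-0.0206,  0.0884]))
jar (0.75, array([0.6209, 0.025 , 0.0855]), array([0.0834, 0.0246]))
```

View pics/w4.png

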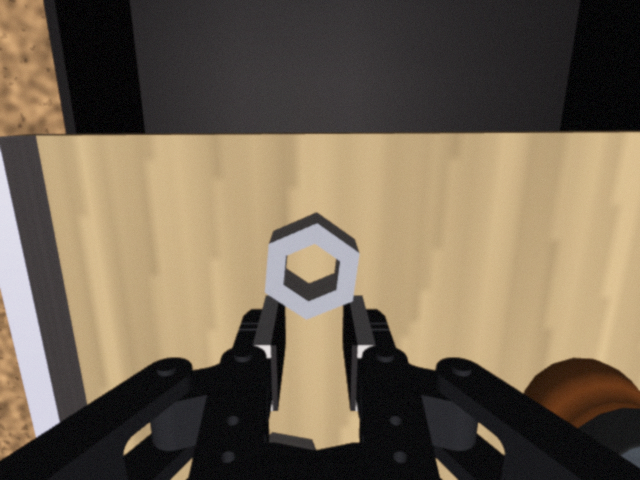

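The nut is cradled between the fingertips at (315,270), with the board's end ahead at row 133. I carry on over the edge, then lift and go back behind the farthest nut.

Call:
{"op": "arm_command", "data": {"plan": [{"claw":0.75,"tx":0.008,"ty":0,"tz":0,"ax":0,"ay":0,"az":0},{"claw":0.75,"tx":0.008,"ty":0,"tz":0,"ax":0,"ay":0,"az":0},{"claw":0.75,"tx":0.008,"ty":0,"tz":0,"ax":0,"ay":0,"az":0},{"claw":0.75,"tx":0.008,"ty":0,"tz":0,"ax":0,"ay":0,"az":0},{"claw":0.75,"tx":0.008,"ty":0,"tz":0,"ax":0,"ay":0,"az":0},{"claw":0.75,"tx":0.008,"ty":0,"tz":0,"ax":0,"ay":0,"az":0},{"claw":0.75,"tx":0.008,"ty":0,"tz":0,"ax":0,"ay":0,"az":0},{"claw":0.75,"tx":0.008,"ty":0,"tz":0,"ax":0,"ay":0,"az":0},{"claw":0.75,"tx":0.008,"ty":0,"tz":0,"ax":0,"ay":0,"az":0},{"claw":0.75,"tx":0.008,"ty":0,"tz":0,"ax":0,"ay":0,"az":0}]}}

```text
clock: 6.65
tcp_pos: [0.5405, 0.1609, 0.2687]
orientation: [-2.409, -2.016, -0.0]
contact_force: [0.5, -0.3, 0.2]
grip_width: 0.0215
gripper_force: 0.0
```

Call:
{"op": "arm_command", "data": {"plan": [{"claw":0.75,"tx":0,"ty":0,"tz":-0.02,"ax":0,"ay":0,"az":0},{"claw":0.75,"tx":0,"ty":0,"tz":-0.02,"ax":0,"ay":0,"az":0},{"claw":0.75,"tx":0,"ty":0,"tz":-0.02,"ax":0,"ay":0,"az":0},{"claw":0.75,"tx":-0.034,"ty":-0.0064,"tz":0,"ax":0,"ay":0,"az":0},{"claw":0.75,"tx":-0.034,"ty":-0.0064,"tz":0,"ax":0,"ay":0,"az":0},{"claw":0.75,"tx":-0.034,"ty":-0.0064,"tz":0,"ax":0,"ay":0,"az":0},{"claw":0.75,"tx":-0.034,"ty":-0.0064,"tz":0,"ax":0,"ay":0,"az":0},{"claw":0.75,"tx":-0.034,"ty":-0.0064,"tz":0,"ax":0,"ay":0,"az":0},{"claw":0.75,"tx":-0.034,"ty":-0.0064,"tz":0,"ax":0,"ay":0,"az":0},{"claw":0.75,"tx":-0.034,"ty":-0.0064,"tz":0,"ax":0,"ay":0,"az":0}]}}

```text
clock: 7.48
tcp_pos: [0.4537, -0.0675, 0.3289]
orientation: [2.409, 2.016, 0.001]
contact_force: [-0.6, 0.4, -0.5]
grip_width: 0.0216
gripper_force: 0.0
```

```bash
python3 - <<'E'
from h import *
rel(-.064,-.096,.267)
for cn in ['wrist','top','scene']:
    snap(cn,cn+'5.png')
    for n in ['nut1','jar']: print(cn,n,*[(c,p,w2b(p)) for c,p in find(n,cn)])
E
```

```text
shift now-axes [-0.0002  0.0009  0.0619] target-axes [-0.0001  0.0009  0.0619] turn [ 0.03 -0.02 -0.01]
tool axes [0.176 0.984 0.   ] [ 0.984 -0.176  0.   ] board pos [-0.0649 -0.0959] z 0.3289 F [-0.6  0.4 -0.5] w 0.0216 t 7.48
wrist nut1 (0.71, array([ 0.4625, -0.0417,  0.0872]), array([-0.0608, -0.0689]))
wrist jar
top nut1 (0.68, array([0.5042, 0.0088, 0.0892]), array([-0.0287, -0.0119])) (0.61, array([0.541 , 0.1713, 0.0171]), array([-0.021 ,  0.1546]))
top jar (0.83, array([0.6206, 0.0229, 0.0902]), array([0.0834, 0.0225]))
scene nut1 (0.64, array([0.5357, 0.1705, 0.0179]), array([-0.0261,  0.1528])) (0.6, array([0.5004, 0.011 , 0.0876]), array([-0.0328, -0.0104])) (0.55, array([ 0.4613, -0.0312,  0.087 ]), array([-0.0638, -0.0588]))
scene jar (0.83, array([0.623 , 0.0234, 0.0898]), array([0.0857, 0.0234]))
```

View pics/wrist5.png

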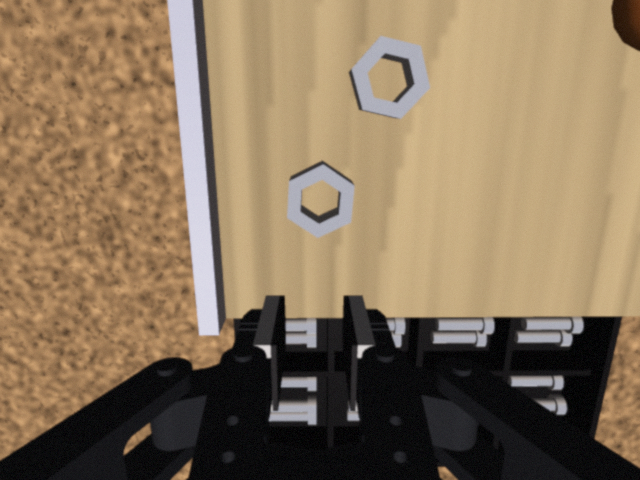

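The first nut is in the bin (network z ≈ 17 mm). The wrist view shows nut C at (320,198) nearly centred on the finger gap and nut B at (390,78). I go down and push C, drifting slightly toward the −x rim so it passes B.

Call:
{"op": "arm_command", "data": {"plan": [{"claw":0.75,"tx":0,"ty":0,"tz":0.015,"ax":0,"ay":0,"az":0},{"claw":0.75,"tx":0,"ty":0,"tz":0.015,"ax":0,"ay":0,"az":0},{"claw":0.75,"tx":0,"ty":0,"tz":0.015,"ax":0,"ay":0,"az":0},{"claw":0.75,"tx":0,"ty":0,"tz":0.01,"ax":0,"ay":0,"az":0},{"claw":0.75,"tx":0,"ty":0,"tz":0.0055,"ax":0,"ay":0,"az":0},{"claw":0.75,"tx":0,"ty":0,"tz":0,"ax":0,"ay":0,"az":0},{"claw":0.75,"tx":0.004,"ty":0,"tz":0,"ax":0,"ay":0,"az":0},{"claw":0.75,"tx":0.005,"ty":0,"tz":0,"ax":0,"ay":0,"az":0},{"claw":0.75,"tx":0.005,"ty":-0.001,"tz":0,"ax":0,"ay":0,"az":0},{"claw":0.75,"tx":0.005,"ty":-0.002,"tz":0,"ax":0,"ay":0,"az":0}]}}

```text
clock: 8.77
tcp_pos: [0.4552, -0.0464, 0.2688]
orientation: [2.408, 2.016, 0.002]
contact_force: [0.1, -0.2, 0.1]
grip_width: 0.0216
gripper_force: 0.3
```

Call:
{"op": "arm_command", "data": {"plan": [{"claw":0.75,"tx":0.006,"ty":-0.002,"tz":0,"ax":0,"ay":0,"az":0},{"claw":0.75,"tx":0.006,"ty":-0.002,"tz":0,"ax":0,"ay":0,"az":0},{"claw":0.75,"tx":0.006,"ty":-0.001,"tz":0,"ax":0,"ay":0,"az":0},{"claw":0.75,"tx":0.006,"ty":0,"tz":0,"ax":0,"ay":0,"az":0},{"claw":0.75,"tx":0.006,"ty":0,"tz":0,"ax":0,"ay":0,"az":0},{"claw":0.75,"tx":0.006,"ty":0,"tz":0,"ax":0,"ay":0,"az":0},{"claw":0.75,"tx":0.006,"ty":0,"tz":0,"ax":0,"ay":0,"az":0},{"claw":0.75,"tx":0.006,"ty":0,"tz":0,"ax":0,"ay":0,"az":0},{"claw":0.75,"tx":0.006,"ty":0,"tz":0,"ax":0,"ay":0,"az":0},{"claw":0.75,"tx":0.006,"ty":0,"tz":0,"ax":0,"ay":0,"az":0}]}}

```text
clock: 9.6
tcp_pos: [0.4605, 0.0134, 0.2682]
orientation: [-2.409, -2.016, 0.0]
contact_force: [-0.3, -1.4, 1.1]
grip_width: 0.0214
gripper_force: 0.6
```

```bash
python3 - <<'E'
from h import *
rel(-.072,.145,.268)
for cn in ['wrist','scene']:
    snap(cn,cn+'6.png')
    for n in ['nut1','jar']: print(cn,n,*[(c,p,w2b(p)) for c,p in find(n,cn)])
E
```

```text
shift now-axes [0.16   0.0004 0.0002] target-axes [0.16   0.0004 0.0002] turn [-0.    0.   -0.02]
tool axes [ 0.176  0.984 -0.   ] [ 0.984 -0.176 -0.   ] board pos [-0.0724 -0.015 ] z 0.2682 F [-0.3 -1.4  1.1] w 0.0214 t 9.6
wrist nut1 (0.62, array([0.4971, 0.0125, 0.0898]), array([-0.0363, -0.0095])) (0.59, array([0.4672, 0.0372, 0.0881]), array([-0.0701,  0.0096]))
wrist jar
scene nut1 (0.61, array([0.5019, 0.0102, 0.0884]), array([-0.0312, -0.0109])) (0.6, array([0.537 , 0.1716, 0.0185]), array([-0.025 ,  0.1542])) (0.48, array([0.4632, 0.0357, 0.0883]), array([-0.0738,  0.0074]))
scene jar (0.92, array([0.623 , 0.0238, 0.0919]), array([0.0856, 0.0238])) (0.15, array([0.5364, 0.1704, 0.0201]), array([-0.0254,  0.1529]))
```

View pics/wrist6.png

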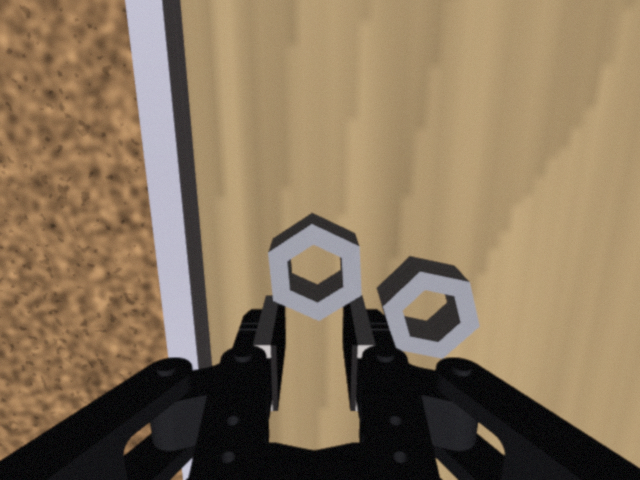

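C has passed B (425,310) and is held at (315,268). I push it off, then lift and go back behind B.

Call:
{"op": "arm_command", "data": {"plan": [{"claw":0.75,"tx":0.008,"ty":0,"tz":0,"ax":0,"ay":0,"az":0},{"claw":0.75,"tx":0.008,"ty":0,"tz":0,"ax":0,"ay":0,"az":0},{"claw":0.75,"tx":0.008,"ty":0,"tz":0,"ax":0,"ay":0,"az":0},{"claw":0.75,"tx":0.008,"ty":0,"tz":0,"ax":0,"ay":0,"az":0},{"claw":0.75,"tx":0.008,"ty":0,"tz":0,"ax":0,"ay":0,"az":0},{"claw":0.75,"tx":0.008,"ty":0,"tz":0,"ax":0,"ay":0,"az":0},{"claw":0.75,"tx":0.008,"ty":0,"tz":0,"ax":0,"ay":0,"az":0},{"claw":0.75,"tx":0.008,"ty":0,"tz":0,"ax":0,"ay":0,"az":0},{"claw":0.75,"tx":0.008,"ty":0,"tz":0,"ax":0,"ay":0,"az":0},{"claw":0.75,"tx":0.008,"ty":0,"tz":0,"ax":0,"ay":0,"az":0}]}}

```text
clock: 10.73
tcp_pos: [0.4746, 0.0924, 0.2682]
orientation: [-2.409, -2.016, 0.0]
contact_force: [-0.1, -0.6, 1.1]
grip_width: 0.0212
gripper_force: 0.3
```

Call:
{"op": "arm_command", "data": {"plan": [{"claw":0.75,"tx":0.008,"ty":0,"tz":0,"ax":0,"ay":0,"az":0},{"claw":0.75,"tx":0.008,"ty":0,"tz":0,"ax":0,"ay":0,"az":0},{"claw":0.75,"tx":0.008,"ty":0,"tz":0,"ax":0,"ay":0,"az":0},{"claw":0.75,"tx":0.008,"ty":0,"tz":0,"ax":0,"ay":0,"az":0},{"claw":0.75,"tx":0.008,"ty":0,"tz":0,"ax":0,"ay":0,"az":0},{"claw":0.75,"tx":0.008,"ty":0,"tz":0,"ax":0,"ay":0,"az":0},{"claw":0.75,"tx":0.008,"ty":0,"tz":0,"ax":0,"ay":0,"az":0},{"claw":0.75,"tx":0.008,"ty":0,"tz":0,"ax":0,"ay":0,"az":0},{"claw":0.75,"tx":0.008,"ty":0,"tz":0,"ax":0,"ay":0,"az":0},{"claw":0.75,"tx":0.008,"ty":0,"tz":0,"ax":0,"ay":0,"az":0}]}}

```text
clock: 11.57
tcp_pos: [0.4887, 0.1712, 0.2682]
orientation: [-2.409, -2.016, -0.0]
contact_force: [-0.2, 0.8, 0.0]
grip_width: 0.0212
gripper_force: 0.0
```

Call:
{"op": "arm_command", "data": {"plan": [{"claw":0.75,"tx":0,"ty":0,"tz":-0.02,"ax":0,"ay":0,"az":0},{"claw":0.75,"tx":0,"ty":0,"tz":-0.02,"ax":0,"ay":0,"az":0},{"claw":0.75,"tx":0,"ty":0,"tz":-0.02,"ax":0,"ay":0,"az":0},{"claw":0.75,"tx":-0.032,"ty":0.0065,"tz":0,"ax":0,"ay":0,"az":0},{"claw":0.75,"tx":-0.032,"ty":0.0065,"tz":0,"ax":0,"ay":0,"az":0},{"claw":0.75,"tx":-0.032,"ty":0.0065,"tz":0,"ax":0,"ay":0,"az":0},{"claw":0.75,"tx":-0.032,"ty":0.0065,"tz":0,"ax":0,"ay":0,"az":0},{"claw":0.75,"tx":-0.032,"ty":0.0065,"tz":0,"ax":0,"ay":0,"az":0},{"claw":0.75,"tx":-0.032,"ty":0.0065,"tz":0,"ax":0,"ay":0,"az":0},{"claw":0.75,"tx":0,"ty":0,"tz":0,"ax":0,"ay":0,"az":0}]}}

```text
clock: 12.4
tcp_pos: [0.4927, -0.0319, 0.3288]
orientation: [2.416, 2.003, -0.001]
contact_force: [-0.6, -0.1, -0.2]
grip_width: 0.0214
gripper_force: 0.0
```

```bash
python3 - <<'E'
from h import *
rel(-.034,-.046,.268)
for cn in ['wrist','scene','top']:
    snap(cn,cn+'7.png')
    for n in ['nut1','jar']: print(cn,n,*[(c,p,w2b(p)) for c,p in find(n,cn)])
E
```

```text
shift now-axes [ 0.0081 -0.0014  0.0608] target-axes [ 0.008  -0.0012  0.0608] turn [ 0.09  0.12 -0.54]
tool axes [ 0.185  0.983 -0.002] [ 0.983 -0.185  0.002] board pos [-0.0328 -0.054 ] z 0.3288 F [-0.6 -0.1 -0.2] w 0.0214 t 12.4
wrist nut1 (0.73, array([0.4961, 0.0145, 0.0897]), array([-0.0376, -0.0077]))
wrist jar (0.7, array([0.6207, 0.0333, 0.0867]), array([0.0817, 0.0327]))
scene nut1 (0.55, array([0.4942, 0.1784, 0.0165]), array([-0.0684,  0.1533])) (0.5, array([0.5025, 0.0135, 0.0905]), array([-0.0312, -0.0076])) (0.49, array([0.5355, 0.1715, 0.0182]), array([-0.0265,  0.1538]))
scene jar (0.58, array([0.6198, 0.023 , 0.0923]), array([0.0826, 0.0224]))
top nut1 (0.65, array([0.4915, 0.1756, 0.0212]), array([-0.0705,  0.1501])) (0.56, array([0.5688, 0.1976, 0.0011]), array([0.0017, 0.1853])) (0.53, array([0.5395, 0.172 , 0.018 ]), array([-0.0226,  0.155 ]))
top jar (0.49, array([0.6219, 0.0258, 0.0892]), array([0.0842, 0.0256]))
```

View pics/wrist7.png

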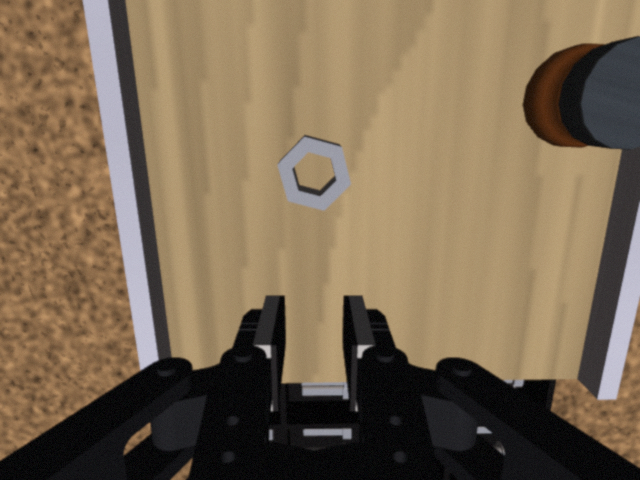

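Two nuts are in the bin. B is at (315,173), centred ahead of the gap, and the jar at (570,95) is clear. I go down and push all the way.

Call:
{"op": "arm_command", "data": {"plan": [{"claw":0.75,"tx":0,"ty":0,"tz":0.015,"ax":0,"ay":0,"az":0},{"claw":0.75,"tx":0,"ty":0,"tz":0.015,"ax":0,"ay":0,"az":0},{"claw":0.75,"tx":0,"ty":0,"tz":0.015,"ax":0,"ay":0,"az":0},{"claw":0.75,"tx":0,"ty":0,"tz":0.01,"ax":0,"ay":0,"az":0},{"claw":0.75,"tx":0,"ty":0,"tz":0.0055,"ax":0,"ay":0,"az":0},{"claw":0.75,"tx":0,"ty":0,"tz":0,"ax":0,"ay":0,"az":0},{"claw":0.75,"tx":0.005,"ty":0,"tz":0,"ax":0,"ay":0,"az":0},{"claw":0.75,"tx":0.005,"ty":0,"tz":0,"ax":0,"ay":0,"az":0},{"claw":0.75,"tx":0.005,"ty":0,"tz":0,"ax":0,"ay":0,"az":0},{"claw":0.75,"tx":0.005,"ty":0,"tz":0,"ax":0,"ay":0,"az":0}]}}

```text
clock: 13.68
tcp_pos: [0.4971, -0.0051, 0.2683]
orientation: [2.408, 2.017, 0.002]
contact_force: [0.2, -0.9, 0.2]
grip_width: 0.0215
gripper_force: 0.3
```

Call:
{"op": "arm_command", "data": {"plan": [{"claw":0.75,"tx":0.005,"ty":0,"tz":0,"ax":0,"ay":0,"az":0},{"claw":0.75,"tx":0.006,"ty":0,"tz":0,"ax":0,"ay":0,"az":0},{"claw":0.75,"tx":0.006,"ty":0,"tz":0,"ax":0,"ay":0,"az":0},{"claw":0.75,"tx":0.007,"ty":0,"tz":0,"ax":0,"ay":0,"az":0},{"claw":0.75,"tx":0.008,"ty":0,"tz":0,"ax":0,"ay":0,"az":0},{"claw":0.75,"tx":0.008,"ty":0,"tz":0,"ax":0,"ay":0,"az":0},{"claw":0.75,"tx":0.008,"ty":0,"tz":0,"ax":0,"ay":0,"az":0},{"claw":0.75,"tx":0.008,"ty":0,"tz":0,"ax":0,"ay":0,"az":0},{"claw":0.75,"tx":0.008,"ty":0,"tz":0,"ax":0,"ay":0,"az":0},{"claw":0.75,"tx":0.008,"ty":0,"tz":0,"ax":0,"ay":0,"az":0}]}}

```text
clock: 14.52
tcp_pos: [0.5095, 0.0659, 0.2677]
orientation: [-2.409, -2.016, 0.0]
contact_force: [-0.1, -1.0, 0.5]
grip_width: 0.0213
gripper_force: 0.3
```

```bash
python3 - <<'E'
from h import *
rel(-.033,.145,.268)
for cn in ['wrist']:
    snap(cn,cn+'8.png')
    for n in ['nut1']: print(cn,n,*[(c,p,w2b(p)) for c,p in find(n,cn)])
E
```

```text
shift now-axes [ 0.0998  0.0005 -0.0003] target-axes [ 0.0998  0.0005 -0.0003] turn [-0.    0.   -0.01]
tool axes [ 0.176  0.984 -0.   ] [ 0.984 -0.176 -0.   ] board pos [-0.0335  0.0452] z 0.2677 F [-0.1 -1.   0.5] w 0.0213 t 14.52
wrist nut1 (0.68, array([0.4972, 0.1804, 0.0197]), array([-0.0658,  0.1558])) (0.59, array([0.5117, 0.0888, 0.0899]), array([-0.0354,  0.0682])) (0.55, array([0.5394, 0.1727, 0.0199]), array([-0.0229,  0.1557]))
```

Call:
{"op": "arm_command", "data": {"plan": [{"claw":0.75,"tx":0.01,"ty":0,"tz":0,"ax":0,"ay":0,"az":0},{"claw":0.75,"tx":0.01,"ty":0,"tz":0,"ax":0,"ay":0,"az":0},{"claw":0.75,"tx":0.01,"ty":0,"tz":0,"ax":0,"ay":0,"az":0},{"claw":0.75,"tx":0.01,"ty":0,"tz":0,"ax":0,"ay":0,"az":0},{"claw":0.75,"tx":0.01,"ty":0,"tz":0,"ax":0,"ay":0,"az":0},{"claw":0.75,"tx":0.01,"ty":0,"tz":0,"ax":0,"ay":0,"az":0},{"claw":0.75,"tx":0.01,"ty":0,"tz":0,"ax":0,"ay":0,"az":0},{"claw":0.75,"tx":0.01,"ty":0,"tz":0,"ax":0,"ay":0,"az":0},{"claw":0.75,"tx":0.01,"ty":0,"tz":0,"ax":0,"ay":0,"az":0},{"claw":0.75,"tx":0.01,"ty":0,"tz":0,"ax":0,"ay":0,"az":0}]}}

```text
clock: 15.45
tcp_pos: [0.5272, 0.1646, 0.2677]
orientation: [-2.409, -2.016, -0.0]
contact_force: [0.4, -0.5, 1.2]
grip_width: 0.0215
gripper_force: 0.0
```

Call:
{"op": "arm_command", "data": {"plan": [{"claw":0.75,"tx":0,"ty":0,"tz":-0.02,"ax":0,"ay":0,"az":0},{"claw":0.75,"tx":0,"ty":0,"tz":-0.02,"ax":0,"ay":0,"az":0},{"claw":0.75,"tx":0,"ty":0,"tz":-0.02,"ax":0,"ay":0,"az":0},{"claw":0.75,"tx":-0.02,"ty":0,"tz":-0.02,"ax":0,"ay":0,"az":0},{"claw":0.75,"tx":-0.02,"ty":0,"tz":-0.02,"ax":0,"ay":0,"az":0},{"claw":0.75,"tx":-0.02,"ty":0,"tz":-0.02,"ax":0,"ay":0,"az":0},{"claw":0.75,"tx":-0.02,"ty":0,"tz":0,"ax":0,"ay":0,"az":0},{"claw":0.75,"tx":0,"ty":0,"tz":0,"ax":0,"ay":0,"az":0},{"claw":0.75,"tx":0,"ty":0,"tz":0,"ax":0,"ay":0,"az":0},{"claw":0.75,"tx":0,"ty":0,"tz":0,"ax":0,"ay":0,"az":0}]}}

```text
clock: 16.28
tcp_pos: [0.5129, 0.0856, 0.3875]
orientation: [-2.408, -2.016, 0.0]
contact_force: [0.2, 1.0, -0.7]
grip_width: 0.0216
gripper_force: 0.0
```

```bash
python3 - <<'E'
from h import *
for cn in ['wrist','scene']:
    snap(cn,cn+'9.png')
    for n in ['nut1','jar']: print(cn,n,*[(c,p,w2b(p)) for c,p in find(n,cn)])
E
```

```text
wrist nut1 (0.74, array([0.4976, 0.1815, 0.0182]), array([-0.0656,  0.157 ])) (0.71, array([0.5404, 0.1703, 0.0194]), array([-0.0214,  0.1535])) (0.57, array([0.5235, 0.2263, 0.0045]), array([-0.0479,  0.2056]))
wrist jar (0.78, array([0.621 , 0.0292, 0.0847]), array([0.0827, 0.0288]))
scene nut1 (0.75, array([0.4911, 0.1798, 0.0163]), array([-0.0717,  0.1541])) (0.64, array([0.5388, 0.1678, 0.0176]), array([-0.0226,  0.1507])) (0.44, array([0.5274, 0.2266, 0.0015]), array([-0.0442,  0.2066]))
scene jar (0.63, array([0.6246, 0.0235, 0.0929]), array([0.0873, 0.0238]))
```

View pics/wrist9.png

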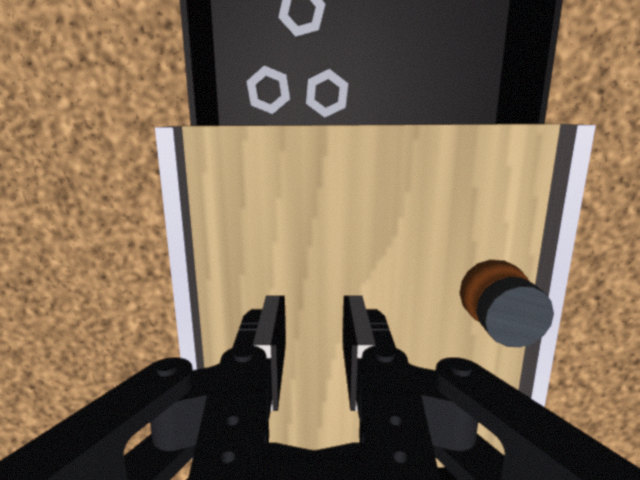

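All three nuts lie in the bin, at (302,12), (268,90) and (327,93). The jar is standing where it was, at (510,300).

```bash
python3 -c "
from bench import r
print(r.hand_in())"
```

```text
the job is handed in; nothing more can be done
None
```

I pushed all three nuts off the board into the empty bin without picking any up, and handed the job in at about 16.5 s. The last camera check showed the nuts lying in the bin and the jar upright where it started; the hand-in itself returned no verdict.

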